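Clamp a capped adapter in the leak-test chuck and hold the test pressure on

ROBOT

A 7-joint arm with a two-finger parallel gripper is mounted at the origin on a cart in front of the work surface, level with it; the furniture and walls round the work are solid. World frame = base frame: x ahead of the robot, y to its left, z up, the work surface at z = 0. Lengths are in m, angles in rad, forces in N, time in s.
With the tool pointing down it reaches from about 0.4 to 0.875 m from the base axis. Payload 19.3 kg.
Tool frame: the origin (TCP) lies between the finger pads, 19 mm behind the fingertips; this is the grasp point; z points along the fingers, y is the line along which they close (so a half turn about z gives the same grasp; the last joint's range is limited). The gripper opens to 85 mm and grips with 20 to 120 N. Pads are 22 mm wide; open, the fingers measure 114 mm over their backs; the gripper's body (76 mm by 85 mm) begins 54 mm behind the grasp point. The pads swing forward as they close: fully open they stand 13 mm farther back than shut.
Start: joints at [1.179, 0.521, -0.036, 1.599, 0.021, 1.021, -0.113], TCP at [0.198, -0.593, 0.25] pointing down, gripper open.
Joint ranges: [-2.91, 2.91], [-0.3, 2.13], [-1.5, 1.42], [0.17, 2.43], [-1.26, 4.41], [0.16, 1.93], [-2.52, 2.52]. Speed limits (rad/s): [1.89, 1.89, 2.39, 2.39, 3.01, 3.01, 3.01].

INTERFACE

Orientations are given as a 3x3 rotation matrix whose columns are the frame's x, y, z axes.
In Python, from station import * gives the robot as it stands. The module is installed in compiled form; this text tells all that it offers.
- The arm moves only by the tool drive_tool, never from a script. Its arguments are lists of equal length, an entry for each row: "translation": the shift along the tool's x, y, z in mm, a list of three; "delta_rot": the turn, a rotation vector about the tool's x, y, z in rad, a list of three; "grip": the closure, from -1 (fully open) to 1 (shut). A call has 1 to 8 rows; each row shifts and turns the commanded pose from where the row before left it, along the tool's axes as they then stand; what a row does not reach is not made up. A row lasts 1/12 s, in which the tool goes at most 41.7 mm and 7.16 degrees, less where a joint would pass 70% of its speed; a pose out of reach is approached as far as the arm can. A call with a gripper value outside its range is refused whole. The fingers move at their own pace and stop on an object; "newtons" is the grip in N (left out, the last holds). Time passes only in rows, so rows that do not move let the fingers close. It gives the time, the measured TCP pose, the force, the opening and the grip force at its end, in the units of the state.
- get_obs(): the state, without advancing time (a new reading comes with each control period).
- read_camera(name): name is "side" or "top" or "wrist"; returns the picture (400x640x3 uint8, blue, green, red); there is no depth.
- camera_params(name): a dict with "camera_matrix" (3x3 intrinsics, pixels), "cam_to_world" (4x4, takes a point from camera to world coordinates); the wrist camera has in their place "tool_from_camera" (4x4, takes a point from camera to tool coordinates, whose origin is the TCP and whose axes are the flange's). Camera axes: x right, y down, z forward; pixel columns grow to the right and rows downward; lengths in m; the calibration is good to about 2 mm. A picture is of the moment at which its call begins: read the wrist's pose just before it. camera_params takes no time and is no camera call.
- job_done(): hands the job in; it is judged then, once.
The state is a dict: "clock": time; "qpos": joint angles; "dq": joint speeds; "joint_torque": joint torques, N m; "position": TCP position; "orientation": TCP orientation; "wrist_force": force on the tool from outside, world axes, zero at the start; "moment": the same for the moment, N m; "width": opening from 0.0 (shut) to 1.0 (fully open); "finger_force": force on a finger pad.
Only numpy, scipy, OpenCV 4.12 (cv2) and the standard library are available. Lean on these libraries where they do the work, as an engineer would, in place of code of your own. Each camera call takes 0.05 s, during which the arm holds its last target. There are 200 camera calls.

TASK

Leak-test the capped adapter that stands loose in the test chuck of the rig: first turn the fluted chuck sleeve clockwise, seen from above, until the three jaws grip the adapter tight. Then flip the safety catch of the hand lever valve by pressing its thumb pad all the way down, and only after that pull the valve's T-bar lever towards the front of the rig as far as it goes and keep hold of it: the lever springs back, so finish still holding it fully pulled. Leave the adapter seated in its chuck, and do not disturb the two other adapters, the knurled nut and the wrench beside the rig.

Things in the scene. Friction and masses are not known exactly. Their poses are not given: they have to be found in the camera images.
- rig: leak-test rig fixed on the bench, grey base plate 140 x 310 x 12 mm. Origin: centre of the plate's underside; x to the rig's back, y to its left, z up. In mm: chuck axis at (0, 118), tilted gauge (case 66 mm wide) round (20, 25) with its top at z 92, lever valve at (0, -45), catch at (0, -90). Tubes and a block at the front edge stay below z 40.
- sleeve_grip (a point): on the chuck's upright axis, 50 mm above the bench. Fluted steel sleeve: 52 mm diameter, from 26 to 56 mm height. The jaws above it (to 70 mm) stay inside its diameter, the round foot below it (68 mm diameter) ends at 22 mm, the adapter's cap reaches 93 mm. With the TCP here the fingertips are at 31 mm height.
- sleeve (a joint): turn of the chuck sleeve about its upright axis, rad, 0 = jaws fully open, grows clockwise seen from above; starts at 0 to 0.15. Each jaw moves in by 5 mm per rad and meets the adapter at about 0.72; from there it goes tight (end of thread at 0.95); let go, it springs back by up to 0.08 and stays tight if it was turned past 0.88. Takes 0.4 N m, more as the jaws bite.
- jaw_1: jaw of the chuck, steel block 7 x 9 x 9 mm on the face of the chuck (origin: the chuck's axis, 59 mm above the bench; its own x points outward along its slot, to the rig's back)
- jaw_2: as jaw_1, 120 degrees further round anticlockwise seen from above
- jaw_3: as jaw_1, 240 degrees further round
- adapter: hexagonal brass pipe adapter, 27 mm across and 45 mm tall with the red screw cap (28 mm across) on its upper end; stands loose, upright, on the chuck's seat 48 mm above the bench, within 2 mm of the chuck's axis. Origin: centre of its foot, z up.
- catch_pad (a point): centre of the top of the catch's ribbed thumb pad, a steel plate 22 (x) x 20 (y) mm, about 108 mm above the bench at the start; it is the right-hand end of the catch, 44 mm from the catch's pivot
- catch_hinge (a point): pivot of the catch, a bolt along the rig's x axis, 101 mm above the bench, 45 mm to the right of the lever's fulcrum. The catch rocks on it: its nose, on the left end, stands before a cross pin of the lever and blocks the lever.
- catch (a joint): angle of the safety catch, rad: 0 = locked (nose before the lever's pin), grows as the thumb pad goes down and the nose rises, stop at 0.85 (centre of the pad's top then 36 mm lower and 9 mm nearer the lever, the pad sloping outward by that angle). Free of the pin above 0.6. Takes about 2 N on the pad; stays where it is left.
- lever_bar (a point): centre of the lever's black T-bar, a round bar of 24 mm diameter and 64 mm length that lies level along the rig's y axis on the end of the lever (stem 9 mm thick below its middle). About 156 mm above the bench and 27 mm behind the fulcrum at the start; fully pulled as far in front of the fulcrum, at the same height. Nothing else is near it above 125 mm height.
- lever_hinge (a point): fulcrum of the lever, axis along the rig's y axis, 68 mm above the bench; the T-bar's centre is 92 mm from it
- lever (a joint): angle of the lever, rad: 0 = at rest, leaning 0.3 rad to the rig's back; grows as it is pulled to the rig's front, stop at 0.60. Its spring pulls it back with 1.6 N at the T-bar at rest and 5 N at the stop. With the catch locked it moves less than 0.1. The T-bar turns with the lever: fingers that close on it from front and back let it turn between them.
- adapter_g12: bystander: largest adapter, 34 mm across, 52 mm tall, upright on the bench left of the rig
- adapter_m20: bystander: dark adapter, 31 mm across, 46 mm tall, upright on the bench left of the rig
- coupling_nut: bystander: knurled nut, 36 mm across, 18 mm tall, on the bench left of the rig
- wrench_24: bystander: open-end wrench 205 mm long, flat on the bench right of the rig
Things that resemble listed ones, but are neither listed nor needed, are in the scene too. There is more than one size of the adapter; the one meant has the size given above.

How it is judged:
On the way, in this order (a step that is already met when the one before it is completed fails the run):
1. the three jaws grip the adapter (more than 4 N each), the catch still locked and the lever at rest (contact force between each of jaw_1, jaw_2, jaw_3 and adapter above 4 N and value of joint catch below 0.2 rad and value of joint lever below 0.12 rad), for 0.2 s.
2. the catch is flipped (pad pressed down, above 0.6 rad), the lever still at rest (value of joint catch above 0.6 rad and value of joint lever below 0.12 rad), for 0.1 s.
3. the lever is pulled to its stop (value of joint lever above 0.5 rad), for 0.2 s.
At the end, for the whole second after the job is handed in: the lever is within 0.1 rad of its stop and held there by the fingers with more than 2 N, the catch is flipped (above 0.55 rad), all three jaws press on the adapter with more than 4 N, and the adapter stands upright (0.06 rad) on the chuck's axis (2 mm) and on its seat (3 mm) (value of joint lever above 0.5 rad and contact force between the fingers and lever above 2 N and value of joint catch above 0.55 rad and contact force between each of jaw_1, jaw_2, jaw_3 and adapter above 4 N and horizontal distance between adapter and sleeve_grip below 0.002 m and angle between adapter's own z axis and vertical below 0.06 rad and z of adapter in the frame of rig below 0.051 m); the arm keeps its last pose, push and grip.
It fails at once if the lever is forced against the locked catch (value of joint lever above 0.2 rad and value of joint catch below 0.4 rad).
It fails at once if a bystander is disturbed (moved more than 20 mm) (distance of any of adapter_g12, adapter_m20, coupling_nut, wrench_24 from where it was at the start of the episode above 0.02 m).
It also fails if it takes over 45 s, if anything falls off the work surface, if the arm or the gripper's body presses on something with over 40 N, if the wrist force passes 120 N, or if a joint passes its speed limit or range.

## Working session

There is one attempt and no reset: what is moved stays moved. The work goes in short steps, Python scripts to look and compute and a tool call to move; the robot and the scene stay as the last step left them, time stands still between calls to the robot, and variables do not carry over. Pictures are saved under pics/ and viewed, at most 10 in all, crops included, and the job is handed in when it is done.

Besides the shell and the picture viewer there is one more tool, called after "Request:" as name(argument=value, ...), one argument or row to a line, values as JSON. drive_tool: Moves the arm, as the interface text tells. Its arguments: {"type":"object","properties":{"translation":{"type":"array"},"delta_rot":{"type":"array"},"grip":{"type":"array"},"newtons":{"type":"number"}},"required":["translation","delta_rot","grip"]}

```bash
mkdir -p pics
python3 - <<'E'
from station import *
import cv2,numpy as np
np.set_printoptions(precision=4,suppress=True)
o=get_obs();print(o['clock'],o['position'],o['orientation'],o['width'],o['wrist_force'])
for n in("side","top"):
    cv2.imwrite(f"pics/{n}0.png",read_camera(n));p=camera_params(n);print(n,p['camera_matrix'],p['cam_to_world'])
print(camera_params("wrist"))
E
```

```text
0.0 [ 0.1975 -0.5926  0.2494] [[ 0.9487  0.3162 -0.0005]
 [ 0.3162 -0.9487  0.0011]
 [-0.0001 -0.0012 -1.    ]] 0.9972495263247015 [0.8471 0.1801 0.7514]
side [[465.6268   0.     317.3296]
 [  0.     465.6268 195.3493]
 [  0.       0.       1.    ]] [[-0.926  -0.2283  0.3006  0.1766]
 [-0.3773  0.5349 -0.756   0.8428]
 [ 0.0118 -0.8135 -0.5814  0.7247]
 [ 0.      0.      0.      1.    ]]
top [[380.0583   0.     321.7823]
 [  0.     380.0583 201.5444]
 [  0.       0.       1.    ]] [[ 0.0249 -0.9964  0.0814  0.4092]
 [-0.9993 -0.0271 -0.0263  0.0724]
 [ 0.0284 -0.0807 -0.9963  1.1236]
 [ 0.      0.      0.      1.    ]]
{'camera_matrix': array([[335.3422,   0.    , 318.2783],
       [  0.    , 335.3422, 200.9229],
       [  0.    ,   0.    ,   1.    ]]), 'tool_from_camera': array([[-0.0003, -0.9451, -0.3267,  0.0855],
       [ 1.    , -0.0007,  0.0011,  0.0005],
       [-0.0012, -0.3267,  0.9451, -0.124 ],
       [ 0.    ,  0.    ,  0.    ,  1.    ]])}
```

View pics/top0.png

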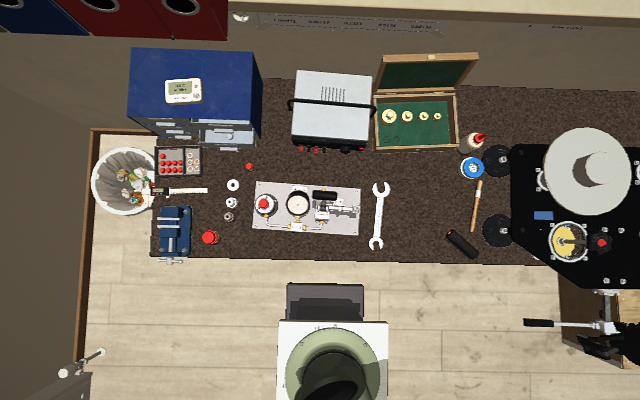

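View pics/side0.png

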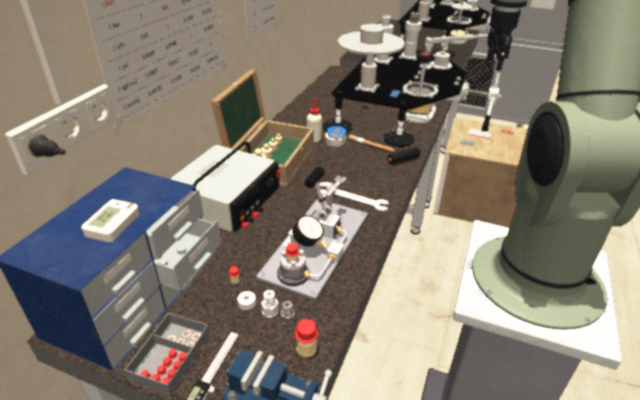

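```bash
cat > h.py <<'E'
import cv2,numpy as np
from station import *
np.set_printoptions(precision=4,suppress=True)
P={n:camera_params(n) for n in("side","top")}
def ray(n,uv,pose=None):
    p=P.get(n) or camera_params(n)
    K=p['camera_matrix']
    if n=="wrist":
        T=np.eye(4);T[:3,:3]=pose['orientation'];T[:3,3]=pose['position'];T=T@p['tool_from_camera']
    else:T=p['cam_to_world']
    return T[:3,3],T[:3,:3]@np.linalg.solve(K,[uv[0],uv[1],1])
def plane(n,uv,z,pose=None):
    c,d=ray(n,uv,pose);return c+d*(z-c[2])/d[2]
def proj(n,X,pose=None):
    p=P.get(n) or camera_params(n)
    if n=="wrist":
        T=np.eye(4);T[:3,:3]=pose['orientation'];T[:3,3]=pose['position'];T=T@p['tool_from_camera']
    else:T=p['cam_to_world']
    q=p['camera_matrix']@(T[:3,:3].T@(np.asarray(X)-T[:3,3]));return q[:2]/q[2]
E
python3 - <<'E'
from h import *
t=cv2.imread("pics/top0.png");s=cv2.imread("pics/side0.png")
h=cv2.cvtColor(t,cv2.COLOR_BGR2HSV)
m=((h[...,1]<40)&(h[...,2]>110)).astype(np.uint8)*255
m[:172]=0;m[245:]=0;m[:,:245]=0;m[:,368:]=0
m=cv2.morphologyEx(m,cv2.MORPH_CLOSE,np.ones((5,5)))
c=max(cv2.findContours(m,0,2)[0],key=cv2.contourArea)
w=np.array([plane("top",p,.012)[:2] for p in c[:,0].astype(float)],np.float32)
r=cv2.minAreaRect(w);print("plate",r, cv2.boundingRect(c))
print(cv2.boxPoints(r))
for n,im in(("top",t),("side",s)):
    g=cv2.cvtColor(im,cv2.COLOR_BGR2HSV)
    mm=(((g[...,0]<8)|(g[...,0]>172))&(g[...,1]>150)&(g[...,2]>90)).astype(np.uint8)
    k,_,st,ce=cv2.connectedComponentsWithStats(mm)
    for i in range(1,k):
        if st[i,4]>25:print(n,st[i],ce[i],plane(n,ce[i],.09))
a=cv2.resize(t[170:245,245:370],None,fx=6,fy=6,interpolation=cv2.INTER_CUBIC)[:, :750]
cv2.imwrite("pics/c.png",a)
E
```

```text
plate ((0.4800967276096344, 0.08615940064191818), (0.3125949203968048, 0.13921327888965607), 87.41608428955078) (252, 181, 109, 55)
[[ 0.4035 -0.0668]
 [ 0.5426 -0.0731]
 [ 0.5567  0.2392]
 [ 0.4176  0.2454]]
top [475 133  12  10  65] [479.1846 137.2769] [ 0.6862 -0.3913  0.09  ]
top [160 160  22   6  90] [170.6111 162.7333] [0.5884 0.4592 0.09  ]
top [245 163   9   7  45] [248.8889 166.1333] [0.5854 0.247  0.09  ]
top [160 167  22   6  90] [170.6444 169.8   ] [0.569 0.458 0.09 ]
top [259 199  10   9  74] [263.1892 203.2568] [0.4847 0.2042 0.09  ]
top [202 230  16  14 169] [209.2426 236.7396] [0.3906 0.3452 0.09  ]
top [597 239  10   8  54] [601.3889 242.2222] [ 0.4019 -0.7304  0.09  ]
side [310  98   9  16  73] [314.0137 107.8082] [ 0.6951 -0.4218  0.09  ]
side [251 211   8   6  39] [254.4615 213.7692] [0.6064 0.1372 0.09  ]
side [241 221   8   7  41] [244.3171 224.2683] [0.6088 0.1782 0.09  ]
side [286 243  12  14 133] [291.9023 250.0677] [0.4804 0.2129 0.09  ]
side [229 266  10  11  99] [233.5253 271.1313] [0.5579 0.3099 0.09  ]
side [295 319  23  25 465] [305.9183 331.0409] [0.3756 0.3847 0.09  ]
side [152 349  25  31 209] [164.6842 364.5742] [0.5521 0.5273 0.09  ]
side [163 352  23  31 164] [174.311  367.8293] [0.535  0.5263 0.09  ]
side [142 371   7   5  28] [145.1071 373.2857] [0.5701 0.5511 0.09  ]
```

View pics/c.png

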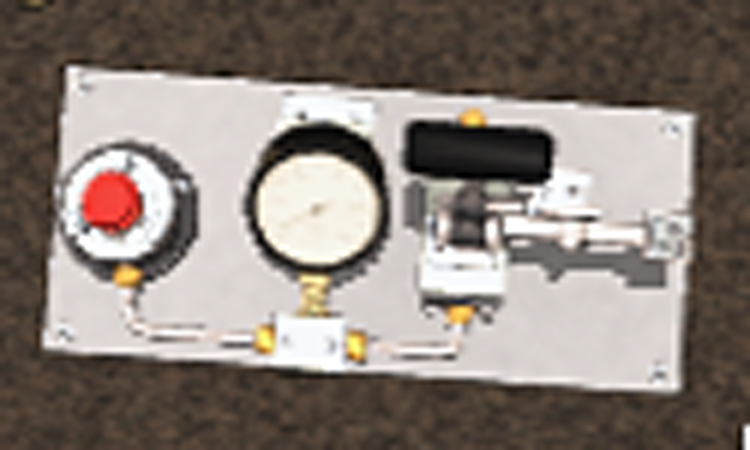

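Candidates for the red-capped adapter are top (263,203) on the chuck, (209,237) a large jar, (249,166) a loose cap and (479,137) a bottle. I choose (263,203), and the crop shows it at (110,200) on the fluted sleeve. It lies within 1 mm of where the plate's pose puts the chuck axis. The T-bar is at crop (478,150) on the rig; the other black handle at top (461,243) is a decoy. The catch pad is at crop (667,235).

Request:
drive_tool(
  translation=[
    [36,-19,0],
    [36,-19,0],
    [36,-19,0],
    [36,-19,0],
    [36,-19,0],
    [36,-19,0],
    [36,-19,0],
    [36,-19,0],
  ],
  delta_rot=[
    [0,0,0],
    [0,0,0],
    [0,0,0],
    [0,0,0],
    [0,0,0],
    [0,0,0],
    [0,0,0],
    [0,0,0],
  ],
  grip=[-1,-1,-1,-1,-1,-1,-1,-1],
  newtons=60,
)

```text
clock: 0.77
position: [0.4237, -0.3559, 0.2499]
orientation: [[0.949, 0.316, -0.0], [0.316, -0.949, 0.0], [-0.0, -0.0, -1.0]]
wrist_force: [0.5, 0.1, -0.3]
width: 1.001
finger_force: 0.0
```

Run:
```python
from h import *
print(get_obs()['qpos'])
print("Tbar",plane("top",(245+478/6,170+150/6),.16),"pad",plane("top",(245+667/6,170+235/6),.108))
```

```text
[ 0.6763  0.4094 -0.1135  1.7874  0.0556  0.9481 -0.7095]
Tbar [0.5049 0.0401 0.16  ] pad [ 0.4742 -0.0472  0.108 ]
```

Request:
drive_tool(
  translation=[
    [15,-34,0],
    [15,-34,0],
    [15,-34,0],
    [15,-34,0],
    [15,-34,0],
    [15,-34,0],
    [15,-34,0],
    [15,-34,0],
  ],
  delta_rot=[
    [0,0,0],
    [0,0,0],
    [0,0,0],
    [0,0,0],
    [0,0,0],
    [0,0,0],
    [0,0,0],
    [0,0,0],
  ],
  grip=[-1,-1,-1,-1,-1,-1,-1,-1],
)

```text
clock: 1.43
position: [0.4503, -0.06, 0.25]
orientation: [[0.949, 0.316, -0.0], [0.316, -0.949, -0.0], [-0.0, 0.0, -1.0]]
wrist_force: [1.8, -0.6, 0.3]
width: 0.999
finger_force: 0.0
```

Request:
drive_tool(
  translation=[
    [0,0,0],
    [0,0,0],
    [0,0,0],
    [0,0,0],
    [0,0,0],
    [0,0,0],
    [0,0,0],
    [0,0,0],
  ],
  delta_rot=[
    [0,0,-0.12],
    [0,0,-0.12],
    [0,0,-0.12],
    [0,0,-0.12],
    [0,0,-0.12],
    [0,0,-0.12],
    [0,0,-0.12],
    [0,0,-0.12],
  ],
  grip=[-1,-1,-1,-1,-1,-1,-1,-1],
)

```text
clock: 2.1
position: [0.4505, -0.0617, 0.2498]
orientation: [[0.279, 0.96, -0.0], [0.96, -0.279, 0.0], [-0.0, -0.0, -1.0]]
wrist_force: [0.1, 0.3, -0.3]
width: 1.001
finger_force: 0.0
```

Request:
drive_tool(
  translation=[
    [0,0,0],
    [0,0,0],
    [0,0,0],
    [0,0,0],
    [0,0,0],
    [0,0,0],
    [0,0,0],
  ],
  delta_rot=[
    [0,0,-0.11],
    [0,0,-0.11],
    [0,0,-0.11],
    [0,0,-0.11],
    [0,0,-0.11],
    [0,0,-0.11],
    [0,0,-0.11],
  ],
  grip=[-1,-1,-1,-1,-1,-1,-1],
)

```text
clock: 2.68
position: [0.4505, -0.0617, 0.2499]
orientation: [[-0.467, 0.884, -0.0], [0.884, 0.467, 0.0], [0.0, -0.0, -1.0]]
wrist_force: [0.5, -0.7, 0.2]
width: 0.995
finger_force: 0.0
```

Request:
drive_tool(
  translation=[
    [31,22,0],
    [31,22,0],
    [31,22,0],
    [31,22,0],
    [31,22,0],
    [31,22,0],
    [32,23,0],
    [0,0,0],
  ],
  delta_rot=[
    [0,0,0],
    [0,0,0],
    [0,0,0],
    [0,0,0],
    [0,0,0],
    [0,0,0],
    [0,0,0],
    [0,0,0],
  ],
  grip=[-1,-1,-1,-1,-1,-1,-1,-1],
)

```text
clock: 3.35
position: [0.4865, 0.211, 0.2501]
orientation: [[-0.469, 0.883, -0.0], [0.883, 0.469, 0.004], [0.004, 0.002, -1.0]]
wrist_force: [-1.7, -0.8, -1.0]
width: 0.999
finger_force: 0.0
```

Run:
```python
from h import *
o=get_obs();im=read_camera("wrist");cv2.imwrite("pics/w1.png",im)
print(o['position'],o['qpos'])
g=cv2.cvtColor(im,cv2.COLOR_BGR2HSV)
mm=(((g[...,0]<8)|(g[...,0]>172))&(g[...,1]>150)&(g[...,2]>60)).astype(np.uint8)
k,_,st,ce=cv2.connectedComponentsWithStats(mm)
for i in range(1,k):
    if st[i,4]>100:print(st[i],ce[i],plane("wrist",ce[i],.093,o))
X=np.array([.4853,.204,.056]);print(proj("wrist",X,o))
for a in np.arange(0,6.28,.785): cv2.circle(im,tuple(np.int32(proj("wrist",X+.026*np.array([np.cos(a),np.sin(a),0]),o))),2,(0,255,0),-1)
cv2.imwrite("pics/w1o.png",im)
```

```text
[0.4865 0.211  0.2501] [-0.04    0.43   -0.6363  1.8267  0.2988  0.9803 -0.3124]
[417 168  21  20 327] [427.0489 177.4832] [0.5672 0.2629 0.093 ]
[298 172  30  31 703] [312.5363 186.7667] [0.4834 0.209  0.093 ]
[391 295  16  15 151] [398.3907 301.596 ] [0.6135 0.1438 0.093 ]
[370 321  16  15 147] [377.7211 327.4014] [0.6115 0.1076 0.093 ]
[312.4541 181.2279]
```

View pics/w1o.png

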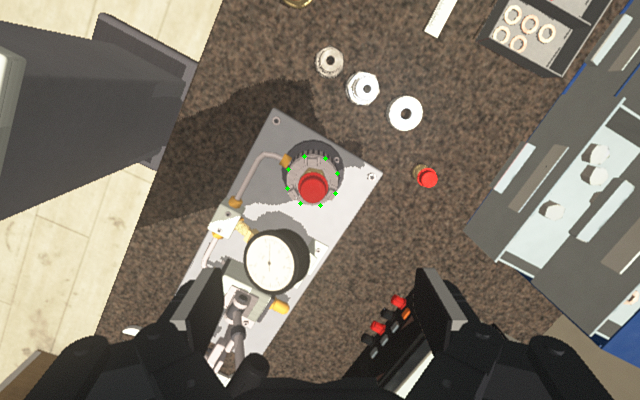

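Run:
```python
from h import *
o=get_obs();im=read_camera("wrist");o2=get_obs()
print(o['position'],o2['position'],o['dq'],o2['orientation'])
g=cv2.cvtColor(im,cv2.COLOR_BGR2HSV)
mm=(((g[...,0]<8)|(g[...,0]>172))&(g[...,1]>150)&(g[...,2]>60)).astype(np.uint8)
k,_,st,ce=cv2.connectedComponentsWithStats(mm)
for i in range(1,k):
    if st[i,4]>300:print(st[i],ce[i],plane("wrist",ce[i],.093,o))
# plate from wrist: corners
X=np.array([.4853,.204,.056])
for a in np.arange(0,6.28,.785): cv2.circle(im,tuple(np.int32(proj("wrist",X+.026*np.array([np.cos(a),np.sin(a),0]),o))),1,(0,255,0),-1)
R=np.array([[.999,.045],[-.045,.999]])
for r in[(70,155),(-70,155)]:
    q=np.r_[[.480,.086]+R@np.array(r)/1e3,.012];cv2.circle(im,tuple(np.int32(proj("wrist",q,o))),2,(255,0,255),-1)
cv2.imwrite("pics/w2.png",cv2.resize(im[90:240,220:420],None,fx=4,fy=4,interpolation=cv2.INTER_CUBIC))
```

```text
[0.4865 0.2074 0.2497] [0.4867 0.2049 0.2496] [ 0.0699 -0.0246  0.04    0.043  -0.0006 -0.0004  0.0423] [[-0.4653  0.8852 -0.001 ]
 [ 0.8852  0.4653  0.0003]
 [ 0.0007 -0.0007 -1.    ]]
[419 165  21  20 326] [429.3374 174.2454] [0.5671 0.2622 0.093 ]
[300 169  30  30 705] [314.6553 183.2454] [0.4834 0.2089 0.093 ]
```

View pics/w2.png

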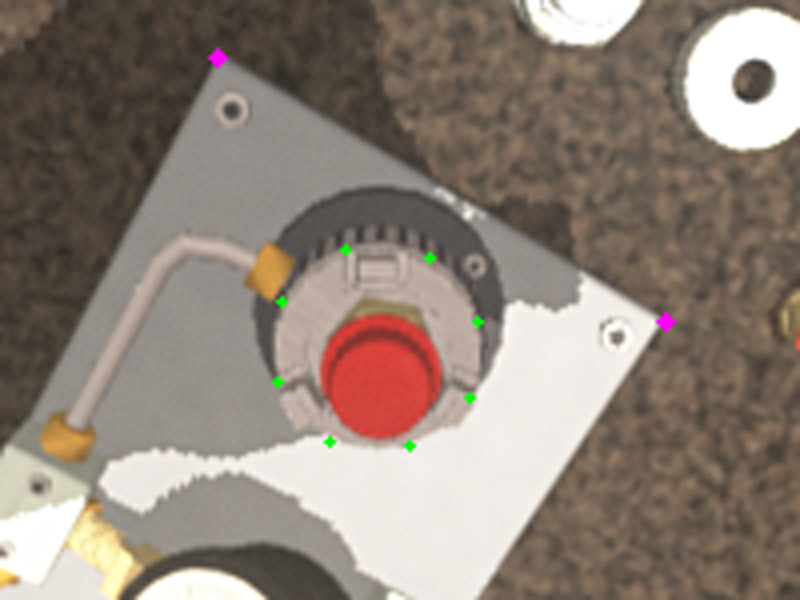

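Request:
drive_tool(
  translation=[
    [0,0,30],
    [0,0,30],
    [0,0,30],
    [0,0,30],
    [0,0,0],
    [0,0,0],
    [0,0,0],
  ],
  delta_rot=[
    [0,0,0],
    [0,0,0],
    [0,0,0],
    [0,0,0],
    [0,0,0],
    [0,0,0],
    [0,0,0],
  ],
  grip=[-1,-1,-1,-1,-1,-1,-1],
)

```text
clock: 4.03
position: [0.4878, 0.2031, 0.1315]
orientation: [[-0.462, 0.887, 0.001], [0.887, 0.462, 0.0], [-0.0, 0.001, -1.0]]
wrist_force: [-0.6, -0.2, 0.2]
width: 1.001
finger_force: 0.0
```

Request:
drive_tool(
  translation=[
    [2,-2,20],
    [0,0,20],
    [0,0,20],
    [0,0,19],
    [0,0,0],
    [0,0,0],
    [0,0,0],
  ],
  delta_rot=[
    [0,0,0],
    [0,0,0],
    [0,0,0],
    [0,0,0],
    [0,0,0],
    [0,0,0],
    [0,0,0],
  ],
  grip=[-1,-1,-1,-1,-1,-1,-1],
)

```text
clock: 4.62
position: [0.4855, 0.2045, 0.0529]
orientation: [[-0.462, 0.887, 0.002], [0.887, 0.462, 0.001], [-0.0, 0.002, -1.0]]
wrist_force: [-0.3, -0.3, -0.6]
width: 1.002
finger_force: 0.0
```

Request:
drive_tool(
  translation=[
    [0,0,0],
    [0,0,0],
    [0,0,0],
    [0,0,0],
    [0,0,0],
    [0,0,0],
    [0,0,0],
    [0,0,0],
  ],
  delta_rot=[
    [0,0,0],
    [0,0,0],
    [0,0,0],
    [0,0,0],
    [0,0,0],
    [0,0,0],
    [0,0,0],
    [0,0,0],
  ],
  grip=[1,1,1,1,1,1,1,1],
  newtons=60,
)

```text
clock: 5.28
position: [0.4839, 0.2035, 0.0521]
orientation: [[-0.463, 0.887, -0.0], [0.887, 0.463, -0.002], [-0.001, -0.001, -1.0]]
wrist_force: [-11.6, -5.8, 25.8]
width: 0.587
finger_force: 57.9
```

Request:
drive_tool(
  translation=[
    [0,0,0],
    [0,0,0],
    [0,0,0],
    [0,0,0],
    [0,0,0],
    [0,0,0],
    [0,0,0],
    [0,0,0],
  ],
  delta_rot=[
    [0,0,0.1],
    [0,0,0.1],
    [0,0,0.1],
    [0,0,0.1],
    [0,0,0.1],
    [0,0,0.1],
    [0,0,0],
    [0,0,0],
  ],
  grip=[1,1,1,1,1,1,1,1],
  newtons=80,
)

```text
clock: 5.95
position: [0.483, 0.2034, 0.0522]
orientation: [[0.12, 0.993, -0.002], [0.993, -0.12, -0.002], [-0.003, -0.002, -1.0]]
wrist_force: [-18.6, -8.8, 34.6]
width: 0.585
finger_force: 77.7
```

Run:
```python
from h import *
o=get_obs();print(o['moment'],o['wrist_force'],o['qpos'],o['orientation'][:,1])
```

```text
[-1.5366  3.8455 -0.362 ] [-18.6156  -8.7906  34.6015] [-0.2862  0.6828 -0.3075  1.9839  0.3867  0.5342 -0.9856] [ 0.9928 -0.1198 -0.0017]
```

Request:
drive_tool(
  translation=[
    [0,0,0],
    [0,0,0],
    [0,0,0],
    [0,0,0],
    [0,0,0],
  ],
  delta_rot=[
    [0,0,0.08],
    [0,0,0.08],
    [0,0,0.08],
    [0,0,0],
    [0,0,0],
  ],
  grip=[1,1,1,1,1],
)

```text
clock: 6.37
position: [0.4826, 0.2035, 0.0521]
orientation: [[0.352, 0.936, -0.003], [0.936, -0.352, -0.002], [-0.003, -0.002, -1.0]]
wrist_force: [-19.9, -6.8, 38.0]
width: 0.581
finger_force: 77.9
```

Run:
```python
from h import *
o=get_obs();print(o['moment'],o['wrist_force'],o['joint_torque'],o['orientation'][:,1],o['position'])
```

```text
[-1.3805  4.3756 -0.1315] [-19.8612  -6.8161  38.0271] [ -0.0178 -76.2491  -0.3004 -27.3452   1.4542  -6.0666  -0.369 ] [ 0.9361 -0.3517 -0.0018] [0.4826 0.2035 0.0521]
```

Request:
drive_tool(
  translation=[
    [0,0,0],
    [0,0,0],
    [0,0,0],
    [0,0,0],
    [0,0,0],
  ],
  delta_rot=[
    [0,0,0.06],
    [0,0,0.06],
    [0,0,0],
    [0,0,0],
    [0,0,0],
  ],
  grip=[1,1,1,1,1],
)

```text
clock: 6.78
position: [0.4831, 0.2046, 0.0522]
orientation: [[0.46, 0.888, -0.002], [0.888, -0.46, -0.0], [-0.001, -0.001, -1.0]]
wrist_force: [-17.8, -1.1, 29.8]
width: 0.584
finger_force: 80.9
```

Run:
```python
from h import *
o=get_obs();print(o['moment'],o['wrist_force'],o['joint_torque'],o['orientation'][:,1],o['position'])
im=read_camera("wrist");cv2.imwrite("pics/w3.png",im[0:400,100:540])
```

```text
[-0.1144  3.3598 -0.0108] [-17.8003  -1.0507  29.8197] [  3.0112 -78.4538   2.5705 -24.8537   1.6541  -3.82    -0.0516] [ 0.8879 -0.4601 -0.0013] [0.4831 0.2046 0.0522]
```

View pics/w3.png

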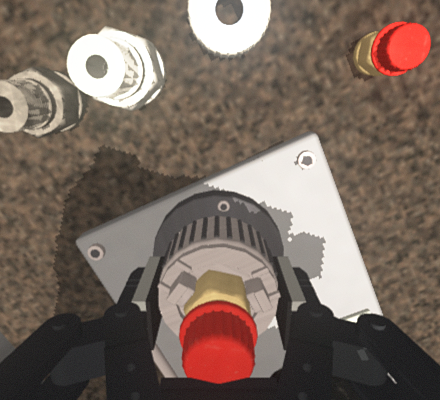

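Request:
drive_tool(
  translation=[
    [0,0,0],
    [0,0,0],
    [0,0,0],
    [0,0,0],
    [0,0,0],
  ],
  delta_rot=[
    [0,0,0.05],
    [0,0,0.05],
    [0,0,0],
    [0,0,0],
    [0,0,0],
  ],
  grip=[1,1,1,1,1],
)

```text
clock: 7.25
position: [0.4841, 0.2063, 0.0522]
orientation: [[0.546, 0.838, 0.001], [0.838, -0.546, 0.002], [0.002, -0.001, -1.0]]
wrist_force: [-9.6, 8.7, 18.5]
width: 0.581
finger_force: 81.6
```

Run:
```python
from h import *
o=get_obs();print(o['moment'],o['wrist_force'],o['joint_torque'],o['orientation'][:,1],o['position'],o['qpos'])
```

```text
[1.6978 1.64   0.1277] [-9.5956  8.7055 18.4552] [  5.9926 -81.7412   5.7881 -19.935    1.6188  -0.3287  -0.1886] [ 0.8381 -0.5455 -0.0008] [0.4841 0.2063 0.0522] [-0.3729  0.6737 -0.1922  1.9864  0.2466  0.5015 -1.3179]
```

Request:
drive_tool(
  translation=[
    [0,0,0],
    [0,0,0],
    [0,0,0],
  ],
  delta_rot=[
    [0,0,0.05],
    [0,0,0.05],
    [0,0,0.05],
  ],
  grip=[1,1,1],
)

```text
clock: 7.5
position: [0.4857, 0.2078, 0.0523]
orientation: [[0.665, 0.747, 0.004], [0.747, -0.665, 0.005], [0.006, -0.0, -1.0]]
wrist_force: [0.5, 14.0, 17.7]
width: 0.578
finger_force: 85.3
```

Run:
```python
from h import *
o=get_obs();print(o['moment'],o['wrist_force'],o['joint_torque'],o['orientation'][:,1],o['position'],o['qpos'])
im=read_camera("wrist");cv2.imwrite("pics/w4.png",cv2.resize(im[160:360,220:420],None,fx=3,fy=3,interpolation=cv2.INTER_CUBIC))
```

```text
[ 2.9602 -0.0106  0.9572] [ 0.4567 14.0448 17.7348] [  4.069  -84.1294   2.4083 -19.3156   0.986   -0.0998   0.717 ] [ 0.7471 -0.6647 -0.0004] [0.4857 0.2078 0.0523] [-0.4016  0.6724 -0.1541  1.9858  0.1988  0.4914 -1.4249]
```

View pics/w4.png

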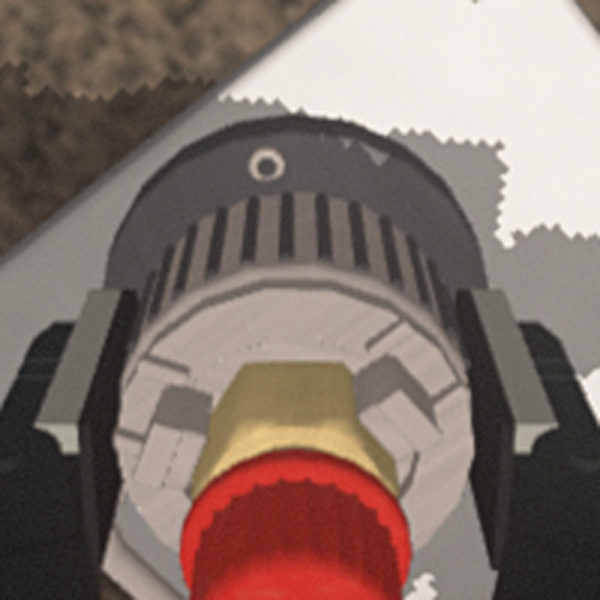

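Request:
drive_tool(
  translation=[
    [0,0,0],
    [0,0,0],
    [0,0,0],
    [0,0,0],
    [0,0,0],
    [0,0,0],
  ],
  delta_rot=[
    [0,0,0],
    [0,0,0],
    [0,0,0.05],
    [0,0,0.05],
    [0,0,0.05],
    [0,0,0.05],
  ],
  grip=[1,1,1,1,1,1],
  newtons=110,
)

```text
clock: 8.05
position: [0.4823, 0.2044, 0.0521]
orientation: [[0.801, 0.599, -0.003], [0.599, -0.801, -0.001], [-0.003, -0.001, -1.0]]
wrist_force: [-19.0, -0.2, 45.2]
width: 0.574
finger_force: 115.8
```

Run:
```python
from h import *
o=get_obs();print(o['moment'],o['wrist_force'],o['joint_torque'],o['orientation'][:,1],o['position'],o['qpos'])
```

```text
[0.2675 4.7483 1.6644] [-19.0218  -0.2021  45.2287] [  3.6136 -75.4657   3.7261 -31.0842   1.6523  -8.6212   0.2963] [ 0.5988 -0.8009 -0.0012] [0.4823 0.2044 0.0521] [-0.4386  0.6697 -0.1018  1.9921  0.1328  0.4894 -1.5648]
```

Request:
drive_tool(
  translation=[
    [0,0,0],
    [0,0,0],
    [0,0,0],
    [0,0,0],
    [0,0,0],
  ],
  delta_rot=[
    [0,0,0.05],
    [0,0,0.05],
    [0,0,0.05],
    [0,0,0.05],
    [0,0,0],
  ],
  grip=[1,1,1,1,1],
  newtons=120,
)

```text
clock: 8.47
position: [0.4841, 0.2054, 0.052]
orientation: [[0.905, 0.426, 0.0], [0.426, -0.905, 0.001], [0.001, -0.001, -1.0]]
wrist_force: [-7.5, 2.5, 18.1]
width: 0.569
finger_force: 126.3
```

Run:
```python
from h import *
o=get_obs();print(o['moment'],o['wrist_force'],o['joint_torque'],o['orientation'][:,1],o['position'],o['qpos'])
```

```text
[0.8113 1.5838 0.017 ] [-7.5259  2.5356 18.1272] [  2.7372 -81.804    6.4432 -20.3337   0.6133  -1.517   -1.1157] [ 0.4257 -0.9048 -0.0012] [0.4841 0.2054 0.052 ] [-0.4763  0.6703 -0.0503  1.9921  0.0651  0.48   -1.7045]
```

Request:
drive_tool(
  translation=[
    [0,0,0],
    [0,0,0],
    [0,0,0],
    [0,0,0],
    [0,0,0],
    [0,0,0],
    [0,0,0],
    [0,0,0],
  ],
  delta_rot=[
    [0,0,0],
    [0,0,0],
    [0,0,0],
    [0,0,0],
    [0,0,-0.12],
    [0,0,-0.12],
    [0,0,-0.12],
    [0,0,-0.12],
  ],
  grip=[-0.5,-0.5,-0.5,-0.5,-0.5,-0.5,-0.5,-0.5],
)

```text
clock: 9.13
position: [0.4846, 0.2041, 0.051]
orientation: [[0.6, 0.8, 0.0], [0.8, -0.6, -0.0], [0.0, 0.0, -1.0]]
wrist_force: [-0.6, -0.3, 0.3]
width: 0.753
finger_force: 0.0
```

Request:
drive_tool(
  translation=[
    [0,0,0],
    [0,0,0],
    [0,0,0],
    [0,0,0],
    [0,0,0],
    [0,0,0],
    [0,0,0],
    [0,0,0],
  ],
  delta_rot=[
    [0,0,-0.12],
    [0,0,-0.12],
    [0,0,-0.12],
    [0,0,-0.12],
    [0,0,-0.12],
    [0,0,-0.12],
    [0,0,0],
    [0,0,0],
  ],
  grip=[-0.5,-0.5,-0.5,-0.5,-0.5,-0.5,-0.5,-0.5],
)

```text
clock: 9.8
position: [0.4846, 0.2039, 0.0509]
orientation: [[-0.067, 0.998, -0.0], [0.998, 0.067, 0.0], [0.0, -0.0, -1.0]]
wrist_force: [0.6, -0.2, 0.5]
width: 0.75
finger_force: 0.0
```

Run:
```python
from h import *
o=get_obs();im=read_camera("wrist");o=get_obs();print(o['moment'],o['wrist_force'],o['orientation'][:,1],o['position'])
im=read_camera("wrist");cv2.imwrite("pics/w5raw.png",im)
X=np.array([.4853,.204,.056])
for a in np.arange(0,6.28,.4): cv2.circle(im,tuple(np.int32(proj("wrist",X+.026*np.array([np.cos(a),np.sin(a),0]),o))),1,(0,255,0),-1)
cv2.imwrite("pics/w5.png",cv2.resize(im[160:360,220:420],None,fx=3,fy=3,interpolation=cv2.INTER_CUBIC))
```

```text
[ 0.0332 -0.0023  0.0089] [ 0.0736 -0.5563  0.9152] [ 0.9978  0.066  -0.0001] [0.4846 0.204  0.051 ]
```

View pics/w5.png

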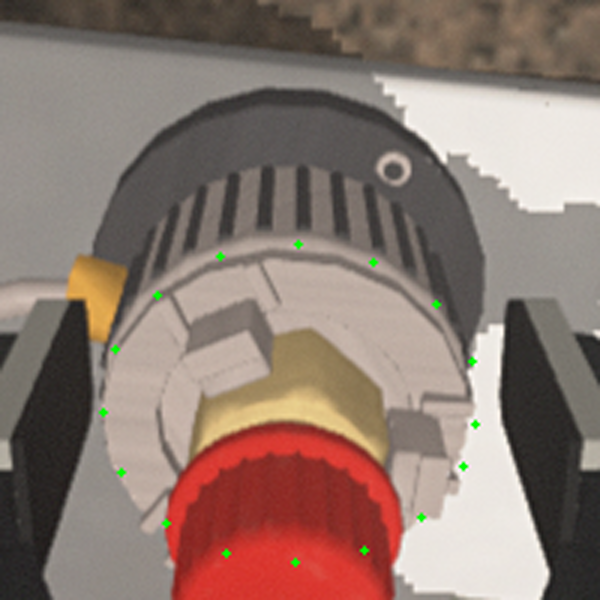

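Request:
drive_tool(
  translation=[
    [0,-1.5,0],
    [0,0,0],
    [0,0,0],
    [0,0,0],
    [0,0,0],
    [0,0,0],
    [0,0,0],
    [0,0,0],
  ],
  delta_rot=[
    [0,0,0],
    [0,0,0],
    [0,0,0],
    [0,0,0],
    [0,0,0],
    [0,0,0],
    [0,0,0.06],
    [0,0,0.06],
  ],
  grip=[-0.5,1,1,1,1,1,1,1],
  newtons=120,
)

```text
clock: 10.57
position: [0.483, 0.2058, 0.0517]
orientation: [[0.05, 0.999, 0.001], [0.999, -0.05, 0.002], [0.002, 0.001, -1.0]]
wrist_force: [0.4, 2.7, 10.9]
width: 0.57
finger_force: 126.2
```

```bash
cat > s.py <<'E'
from h import *
o=get_obs();y=o['orientation'][:,1];print(o['clock'],o['moment'],o['wrist_force'],"ang",np.arctan2(y[1],y[0]),o['position'],"q7",o['qpos'][6],o['finger_force'])
E
python3 s.py
```

```text
10.5667 [0.9857 0.358  2.9139] [ 0.3705  2.6979 10.9309] ang -0.050023904041278655 [0.483  0.2058 0.0517] q7 -0.9396424663330315 126.2096693739295
```

Request:
drive_tool(
  translation=[
    [0,0,0],
    [0,0,0],
  ],
  delta_rot=[
    [0,0,0.06],
    [0,0,0.06],
  ],
  grip=[1,1],
)

```text
clock: 10.73
position: [0.4827, 0.2029, 0.0516]
orientation: [[0.17, 0.985, -0.0], [0.985, -0.17, -0.003], [-0.003, 0.0, -1.0]]
wrist_force: [-10.6, -29.5, 27.0]
width: 0.576
finger_force: 124.0
```

```bash
python3 s.py
```

```text
10.7333 [-6.8151  2.0402  0.569 ] [-10.643  -29.5396  26.9957] ang -0.17070071623688582 [0.4827 0.2029 0.0516] q7 -1.0280456255095691 124.02134908341395
```

Request:
drive_tool(
  translation=[
    [0,0,0],
    [0,0,0],
  ],
  delta_rot=[
    [0,0,0.06],
    [0,0,0.06],
  ],
  grip=[1,1],
)

```text
clock: 10.9
position: [0.4822, 0.2022, 0.0515]
orientation: [[0.289, 0.957, -0.001], [0.957, -0.289, -0.003], [-0.004, -0.0, -1.0]]
wrist_force: [-8.1, -16.3, 24.7]
width: 0.572
finger_force: 127.1
```

```bash
python3 s.py
```

```text
10.9 [-3.2258  1.7247  1.0248] [ -8.0546 -16.2613  24.7182] ang -0.29277416441400916 [0.4822 0.2022 0.0515] q7 -1.1164435230734875 127.13213187642395
```

Request:
drive_tool(
  translation=[
    [0,0,0],
    [0,0,0],
    [0,0,0],
    [0,0,0],
    [0,0,0],
    [0,0,0],
    [0,0,0],
    [0,0,0],
  ],
  delta_rot=[
    [0,0,0.06],
    [0,0,0],
    [0,0,0],
    [0,0,0],
    [0,0,0],
    [0,0,-0.12],
    [0,0,-0.12],
    [0,0,-0.12],
  ],
  grip=[1,1,-0.5,-0.5,-0.5,-0.5,-0.5,-0.5],
)

```text
clock: 11.57
position: [0.4831, 0.2044, 0.0511]
orientation: [[-0.017, 1.0, 0.0], [1.0, 0.017, 0.0], [0.0, 0.0, -1.0]]
wrist_force: [0.7, 1.1, 0.4]
width: 0.752
finger_force: 0.0
```

Request:
drive_tool(
  translation=[
    [0,1.5,0],
    [0,0,0],
    [0,0,0],
    [0,0,0],
  ],
  delta_rot=[
    [0,0,-0.06],
    [0,0,0],
    [0,0,0],
    [0,0,0],
  ],
  grip=[-0.5,-0.5,-0.5,-0.5],
)

```text
clock: 11.9
position: [0.4844, 0.2041, 0.051]
orientation: [[-0.068, 0.998, -0.0], [0.998, 0.068, 0.0], [0.0, -0.0, -1.0]]
wrist_force: [0.1, 0.8, -0.5]
width: 0.749
finger_force: 0.0
```

Run:
```python
from h import *
o=get_obs();y=o['orientation'][:,1];print(o['clock'],o['moment'],o['position'],np.arctan2(y[1],y[0]))
im=read_camera("wrist");cv2.imwrite("pics/w6raw.png",im)
a=cv2.imread("pics/w5raw.png")
cv2.imwrite("pics/w6.png",np.hstack([cv2.resize(q[175:335,240:400],None,fx=2.5,fy=2.5,interpolation=cv2.INTER_CUBIC) for q in(a,im)]))
```

```text
11.9 [-0.0066 -0.0141  0.0705] [0.4844 0.2041 0.051 ] 0.06813621928211233
```

View pics/w6.png

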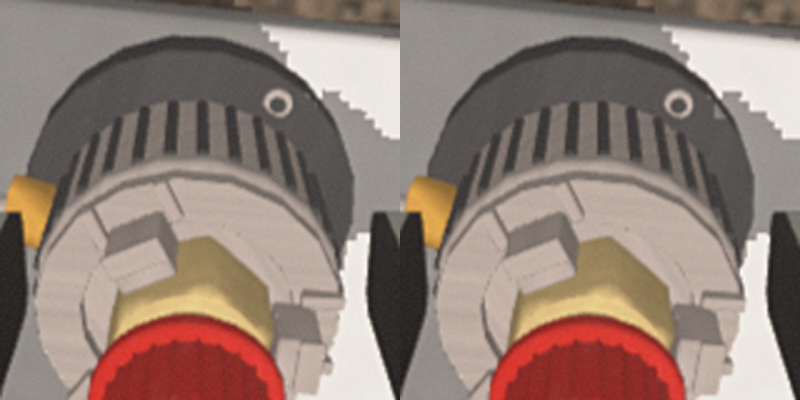

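Request:
drive_tool(
  translation=[
    [0,0,-20],
    [0,0,-36],
    [0,0,-36],
    [0,0,-36],
    [0,0,-36],
    [0,0,0],
    [0,0,0],
  ],
  delta_rot=[
    [0,0,0],
    [0,0,0],
    [0,0,0],
    [0,0,0],
    [0,0,0],
    [0,0,0.11],
    [0,0,0],
  ],
  grip=[-0.5,-0.5,-0.5,-0.5,-0.5,1,1],
  newtons=40,
)

```text
clock: 12.53
position: [0.4852, 0.2044, 0.2169]
orientation: [[0.046, 0.999, 0.003], [0.999, -0.046, 0.001], [0.001, 0.003, -1.0]]
wrist_force: [-0.0, -0.6, -0.0]
width: 0.48
finger_force: 0.0
```

```bash
python3 s.py
python3 - <<'E'
from h import *
o=get_obs();print(o['orientation'].T@(np.array([.474,-.054,.2])-o['position'])*1e3)
# lever at rest check from top cam
im=read_camera("top");h=cv2.cvtColor(im,cv2.COLOR_BGR2HSV)
E
```

```text
12.5333 [ 0.0159 -0.0075  0.0173] [-0.0362 -0.6292 -0.0001] ang -0.046200005741491135 [0.4852 0.2044 0.2169] q7 -0.7952549856375811 0.0
[-258.6924    0.6949   16.5689]
```

Request:
drive_tool(
  translation=[
    [-37,0,0],
    [-37,0,0],
    [-37,0,0],
    [-37,0,0],
    [-37,0,0],
    [-37,0,0],
    [-37,1,0],
    [0,0,0],
  ],
  delta_rot=[
    [0,0,0],
    [0,0,0],
    [0,0,0],
    [0,0,0],
    [0,0,0],
    [0,0,0],
    [0,0,0],
    [0,0,0],
  ],
  grip=[1,1,1,1,1,1,1,1],
)

```text
clock: 13.25
position: [0.474, -0.0616, 0.2136]
orientation: [[0.044, 0.999, -0.003], [0.999, -0.044, -0.002], [-0.002, -0.003, -1.0]]
wrist_force: [-0.4, -0.7, 0.5]
width: -0.001
finger_force: 0.0
```

Request:
drive_tool(
  translation=[
    [0,0,25],
    [0,0,25],
    [0,0,20],
    [0,0,0],
    [0,0,0],
    [0,0,0],
  ],
  delta_rot=[
    [0,0,0],
    [0,0,0],
    [0,0,0],
    [0,0,0],
    [0,0,0],
    [0,0,0],
  ],
  grip=[1,1,1,1,1,1],
)

```text
clock: 13.75
position: [0.4755, -0.0545, 0.1455]
orientation: [[0.038, 0.999, -0.0], [0.999, -0.038, 0.0], [0.0, -0.0, -1.0]]
wrist_force: [-0.0, 0.0, -0.4]
width: -0.001
finger_force: 0.0
```

```bash
python3 s.py
python3 - <<'E'
from h import *
o=get_obs();print(o['width'],o['orientation'].T@(np.array([.474,-.054,.13])-o['position'])*1e3)
im=read_camera("wrist")
for q in[(.474,-.048,.108),(.5049,.0401,.156)]:cv2.circle(im,tuple(np.int32(proj("wrist",q,o))),3,(0,255,0),-1)
cv2.imwrite("pics/w7.png",im)
E
```

```text
13.75 [ 0.0059 -0.0026  0.0309] [-0.0255  0.029  -0.3639] ang -0.03756830543469675 [ 0.4755 -0.0545  0.1455] q7 -0.31478354235878064 0.0
-0.001118461122317959 [ 0.4356 -1.5455 15.4547]
```

View pics/w7.png

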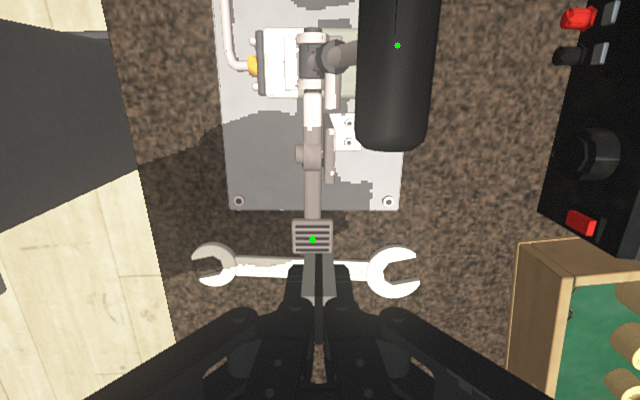

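Request:
drive_tool(
  translation=[
    [0,-1,10],
    [0,0,8],
    [0,0,8],
    [0,0,8],
    [0,0,6],
    [0,0,6],
    [0,0,6],
    [0,0,0],
  ],
  delta_rot=[
    [0,0,0],
    [0,0,0],
    [0,0,0],
    [0,0,0],
    [0,0,0],
    [0,0,0],
    [0,0,0],
    [0,0,0],
  ],
  grip=[1,1,1,1,1,1,1,1],
)

```text
clock: 14.47
position: [0.4739, -0.0546, 0.0919]
orientation: [[0.039, 0.999, -0.001], [0.999, -0.039, 0.0], [0.0, -0.001, -1.0]]
wrist_force: [-0.3, 0.1, -0.4]
width: -0.005
finger_force: 0.0
```

Request:
drive_tool(
  translation=[
    [0,0,3],
    [0,0,2],
    [0,0,0],
  ],
  delta_rot=[
    [0,0,0],
    [0,0,0],
    [0,0,0],
  ],
  grip=[1,1,1],
)

```text
clock: 14.72
position: [0.4743, -0.0547, 0.0878]
orientation: [[0.039, 0.999, -0.0], [0.999, -0.039, 0.0], [0.0, -0.0, -1.0]]
wrist_force: [-1.2, 0.7, 0.1]
width: -0.003
finger_force: 0.0
```

Request:
drive_tool(
  translation=[
    [0,0,3],
    [0,0,0],
  ],
  delta_rot=[
    [0,0,0],
    [0,0,0],
  ],
  grip=[1,1],
)

```text
clock: 14.88
position: [0.4744, -0.0548, 0.0848]
orientation: [[0.039, 0.999, -0.0], [0.999, -0.039, 0.0], [0.0, -0.0, -1.0]]
wrist_force: [0.3, -0.2, -0.2]
width: 0.001
finger_force: 0.0
```

```bash
python3 s.py
python3 - <<'E'
from h import *
im=read_camera("wrist");cv2.imwrite("pics/w8.png",im)
a=cv2.imread("pics/w7.png");print(cv2.absdiff(a[:130],im[:130]).mean())
E
```

```text
14.8833 [-0.029   0.0087  0.0208] [ 0.3339 -0.206  -0.1649] ang -0.03913741141128106 [ 0.4744 -0.0548  0.0848] q7 -0.38295902369589335 0.030392340486429248
42.245649038461536
```

Request:
drive_tool(
  translation=[
    [0,0,-22],
    [0,0,-23],
    [8,0,0],
    [0,0,0],
    [0,0,10],
    [0,0,8],
    [0,0,5],
    [0,0,5],
  ],
  delta_rot=[
    [0,0,0],
    [0,0,0],
    [0,0,0],
    [0,0,0],
    [0,0,0],
    [0,0,0],
    [0,0,0],
    [0,0,0],
  ],
  grip=[1,1,1,1,1,1,1,1],
)

```text
clock: 15.6
position: [0.474, -0.0468, 0.1004]
orientation: [[0.039, 0.999, -0.002], [0.999, -0.039, 0.0], [0.0, -0.002, -1.0]]
wrist_force: [-0.2, 0.6, 1.1]
width: -0.005
finger_force: 0.0
```

Request:
drive_tool(
  translation=[
    [0,0,4],
    [0,0,2],
    [0,0,0],
  ],
  delta_rot=[
    [0,0,0],
    [0,0,0],
    [0,0,0],
  ],
  grip=[1,1,1],
)

```text
clock: 15.85
position: [0.4744, -0.0467, 0.0954]
orientation: [[0.039, 0.999, -0.001], [0.999, -0.039, 0.0], [0.0, -0.001, -1.0]]
wrist_force: [-0.6, 0.3, -0.2]
width: -0.002
finger_force: 0.0
```

Request:
drive_tool(
  translation=[
    [0,0,3],
    [0,0,0],
  ],
  delta_rot=[
    [0,0,0],
    [0,0,0],
  ],
  grip=[1,1],
)

```text
clock: 16.02
position: [0.4748, -0.0467, 0.0928]
orientation: [[0.039, 0.999, 0.0], [0.999, -0.039, 0.0], [0.0, 0.0, -1.0]]
wrist_force: [0.0, -0.1, -0.1]
width: 0.0
finger_force: 0.0
```

Request:
drive_tool(
  translation=[
    [0,0,3],
    [0,0,0],
  ],
  delta_rot=[
    [0,0,0],
    [0,0,0],
  ],
  grip=[1,1],
)

```text
clock: 16.18
position: [0.475, -0.0469, 0.09]
orientation: [[0.039, 0.999, 0.001], [0.999, -0.039, -0.0], [-0.0, 0.001, -1.0]]
wrist_force: [0.6, -1.6, 4.9]
width: -0.003
finger_force: 2.6
```

Request:
drive_tool(
  translation=[
    [0,0,3],
    [0,0,0],
  ],
  delta_rot=[
    [0,0,0],
    [0,0,0],
  ],
  grip=[1,1],
)

```text
clock: 16.35
position: [0.4754, -0.0477, 0.0876]
orientation: [[0.04, 0.999, 0.002], [0.999, -0.04, -0.001], [-0.001, 0.002, -1.0]]
wrist_force: [-2.0, -6.5, 20.9]
width: 0.001
finger_force: 9.5
```

```bash
python3 s.py
```

```text
16.35 [-1.3684  0.3847 -0.0298] [-1.9884 -6.4507 20.8725] ang -0.03986491531296402 [ 0.4754 -0.0477  0.0876] q7 -0.39960597315299595 9.530463851988316
```

Request:
drive_tool(
  translation=[
    [0,0,-30],
    [0,0,-40],
    [0,0,-40],
    [0,0,-20],
    [29,9,0],
    [29,9,0],
    [29,9,0],
    [0,0,0],
  ],
  delta_rot=[
    [0,0,0],
    [0,0,0],
    [0,0,0],
    [0,0,0],
    [0,0,0],
    [0,0,0],
    [0,0,0],
    [0,0,0],
  ],
  grip=[1,1,-1,-1,-1,-1,-1,-1],
)

```text
clock: 17.02
position: [0.5064, 0.0447, 0.2174]
orientation: [[0.034, 0.999, 0.002], [0.999, -0.034, 0.003], [0.003, 0.002, -1.0]]
wrist_force: [-0.1, 1.0, 1.2]
width: 0.845
finger_force: 0.0
```

Request:
drive_tool(
  translation=[
    [0,0,0],
    [0,0,0],
    [0,0,0],
  ],
  delta_rot=[
    [0,0,0],
    [0,0,0],
    [0,0,0],
  ],
  grip=[-1,-1,-1],
)

```text
clock: 17.27
position: [0.5048, 0.0381, 0.2169]
orientation: [[0.04, 0.999, -0.0], [0.999, -0.04, -0.001], [-0.001, -0.0, -1.0]]
wrist_force: [0.5, -0.0, 0.1]
width: 0.998
finger_force: 0.0
```

```bash
python3 s.py
python3 - <<'E'
from h import *
o=get_obs();print(o['width'],o['orientation'].T@(np.array([.505,.040,.159])-o['position'])*1e3)
def mask(im,box):
    m=(im.max(2)<45).astype(np.uint8);k,_,st,ce=cv2.connectedComponentsWithStats(m)
    for i in range(1,k):
        if st[i,4]>400:print(st[i],ce[i])
im=read_camera("wrist");cv2.imwrite("pics/w9.png",im);mask(im,0)
print("exp bar",proj("wrist",(.505,.040,.156),o),"pad flipped",proj("wrist",(.4744,-.039,.072),o),"pad locked",proj("wrist",(.474,-.048,.108),o))
E
```

```text
17.2667 [ 0.0327 -0.0175  0.0153] [ 0.495  -0.0137  0.0612] ang -0.04020106856338409 [0.5048 0.0381 0.2169] q7 -0.45181954046695777 0.0
0.9982536339376358 [ 1.9137  0.1588 57.8745]
[ 456   59   87  253 9566] [495.55   172.4023]
[ 296  175   39   90 1442] [315.016  214.6387]
[   25   268   589   132 24070] [347.7029 364.9638]
[578 307  62  44 878] [616.     333.8474]
exp bar [316.3417 229.5506] pad flipped [287.0686 272.1866] pad locked [283.5547 304.8779]
```

Request:
drive_tool(
  translation=[
    [2,0,20],
    [0,0,20],
    [0,0,17],
    [0,0,0],
    [0,0,0],
    [0,0,0],
    [0,0,0],
    [0,0,0],
  ],
  delta_rot=[
    [0,0,0],
    [0,0,0],
    [0,0,0],
    [0,0,0],
    [0,0,0],
    [0,0,0],
    [0,0,0],
    [0,0,0],
  ],
  grip=[-1,-1,-1,-1,1,1,1,1],
  newtons=30,
)

```text
clock: 17.98
position: [0.5056, 0.041, 0.1609]
orientation: [[0.039, 0.999, 0.001], [0.999, -0.039, 0.0], [0.0, 0.001, -1.0]]
wrist_force: [-0.3, 0.5, 0.7]
width: 0.456
finger_force: 0.0
```

Request:
drive_tool(
  translation=[
    [0,0,0],
    [0,0,0],
    [0,0,0],
    [0,0,0],
    [0,0,0],
  ],
  delta_rot=[
    [0,0,0],
    [0,0,0],
    [0,0,0],
    [0,0,0],
    [0,0,0],
  ],
  grip=[1,1,1,1,1],
)

```text
clock: 18.4
position: [0.5033, 0.0411, 0.1603]
orientation: [[0.039, 0.999, -0.003], [0.999, -0.039, -0.001], [-0.001, -0.003, -1.0]]
wrist_force: [-16.1, 0.8, 14.4]
width: 0.266
finger_force: 32.1
```

Request:
drive_tool(
  translation=[
    [0,-3,0],
    [0,-3,0],
    [0,-3,0],
    [0,-3,0],
    [0,0,0],
  ],
  delta_rot=[
    [0,0,0],
    [0,0,0],
    [0,0,0],
    [0,0,0],
    [0,0,0],
  ],
  grip=[1,1,1,1,1],
)

```text
clock: 18.82
position: [0.4957, 0.0415, 0.1619]
orientation: [[0.04, 0.999, 0.007], [0.999, -0.04, 0.0], [0.001, 0.007, -1.0]]
wrist_force: [9.3, -3.2, 14.6]
width: 0.267
finger_force: 32.4
```

Request:
drive_tool(
  translation=[
    [0,-2,0],
    [0,-2,0],
    [0,0,0],
  ],
  delta_rot=[
    [0,0,0],
    [0,0,0],
    [0,0,0],
  ],
  grip=[1,1,1],
)

```text
clock: 19.07
position: [0.4919, 0.0417, 0.162]
orientation: [[0.04, 0.999, 0.007], [0.999, -0.04, 0.0], [0.001, 0.007, -1.0]]
wrist_force: [7.6, -3.9, 19.6]
width: 0.275
finger_force: 33.5
```

Request:
drive_tool(
  translation=[
    [0,-5,0],
    [0,-5,0],
    [0,-5,0],
    [0,0,0],
  ],
  delta_rot=[
    [0,0,0],
    [0,0,0],
    [0,0,0],
    [0,0,0],
  ],
  grip=[1,1,1,1],
)

```text
clock: 19.4
position: [0.476, 0.0424, 0.1616]
orientation: [[0.039, 0.999, 0.006], [0.999, -0.039, 0.0], [0.001, 0.006, -1.0]]
wrist_force: [8.3, -3.0, 10.0]
width: 0.263
finger_force: 34.0
```

Request:
drive_tool(
  translation=[
    [0,-5,0],
    [0,-5,0],
    [0,-5,0],
    [0,-5,0],
    [0,0,0],
  ],
  delta_rot=[
    [0,0,0],
    [0,0,0],
    [0,0,0],
    [0,0,0],
    [0,0,0],
  ],
  grip=[1,1,1,1,1],
)

```text
clock: 19.82
position: [0.4554, 0.0434, 0.1611]
orientation: [[0.039, 0.999, 0.004], [0.999, -0.039, 0.001], [0.001, 0.004, -1.0]]
wrist_force: [7.1, -1.0, 6.6]
width: 0.27
finger_force: 32.4
```

Request:
drive_tool(
  translation=[
    [0,-3,0],
    [0,-3,0],
    [0,-2,0],
    [0,0,0],
  ],
  delta_rot=[
    [0,0,0],
    [0,0,0],
    [0,0,0],
    [0,0,0],
  ],
  grip=[1,1,1,1],
)

```text
clock: 20.15
position: [0.4485, 0.0436, 0.1606]
orientation: [[0.039, 0.999, 0.005], [0.999, -0.039, 0.001], [0.002, 0.005, -1.0]]
wrist_force: [17.9, 0.0, -15.9]
width: 0.261
finger_force: 31.5
```

Request:
drive_tool(
  translation=[
    [0,-1,0],
    [0,0,0],
    [0,0,0],
    [0,0,0],
  ],
  delta_rot=[
    [0,0,0],
    [0,0,0],
    [0,0,0],
    [0,0,0],
  ],
  grip=[1,1,1,1],
)

```text
clock: 20.48
position: [0.4483, 0.0437, 0.1607]
orientation: [[0.04, 0.999, 0.006], [0.999, -0.04, 0.002], [0.002, 0.006, -1.0]]
wrist_force: [23.9, -1.0, -20.6]
width: 0.264
finger_force: 31.2
```

```bash
python3 s.py
```

```text
20.4833 [-0.3632 -4.8669 -0.0103] [ 23.9173  -0.9921 -20.5673] ang -0.039559500015652345 [0.4483 0.0437 0.1607] q7 -0.5418602748064713 31.21345192193985
```

```bash
python3 -c "
from station import *
print(job_done())"
```

```text
the job is handed in; nothing more can be done
None
```

I handed the job in at about 20.5 s with all three steps done in order, but `job_done()` returned no verdict. The sleeve was turned until it would go no further, with the jaws looking tight on the adapter, though I had no reading of their grip force. The catch pad was pressed to its stop, and the lever is still held against its front stop (31 N grip, about 24 N pull).

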